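Put the cooled hot-air nozzle back in its hole of the nozzle rack

ROBOT

A 7-joint arm with a two-finger parallel gripper is mounted at the origin on the work surface. World frame = base frame: x ahead of the robot, y to its left, z up, the work surface at z = 0. Lengths are in m, angles in rad, forces in N, time in s.
With the tool pointing down it reaches from about 0.425 to 0.925 m from the base axis. Payload 6.8 kg.
Tool frame: the origin (TCP) lies midway between the tips of the shut fingers; the grasp point (between the pads) lies bot.pinch_z behind it (bot.pinch_z is the distance from the TCP to the grasp point, in m); x points along the fingers, y is the direction in which the jaws open and shut, and the axes are right-handed (so a half turn about x gives the same grasp; the last joint's range is limited). The gripper opens to 85 mm and grips with 20 to 120 N. Pads are 22 mm wide; open, the fingers measure 114 mm over their backs; the gripper's body (76 mm by 85 mm) begins 54 mm behind the grasp point. The pads swing forward as they close: fully open they stand 13 mm farther back than shut.
Start: joints at [1.044, 0.477, 0.022, 1.555, -0.011, 1.109, -0.083], TCP at [0.275, -0.617, 0.211] pointing down, gripper open.
Joint ranges: [-2.96, 2.96], [-0.34, 2.1], [-1.41, 1.46], [0.24, 2.44], [-1.37, 4.51], [0.17, 1.92], [-2.96, 2.96]. Speed limits (rad/s): [2.39, 2.39, 3.14, 3.14, 3.14, 3.14, 3.14].

INTERFACE

Orientations are given as a unit quaternion [w, x, y, z].
In Python, from plant import readout, viewer, bot gives the robot as it stands.
- The arm moves only by the shell command python3 -m creep 'ROWS' [FORCE]. ROWS is JSON, one flat list of numbers, 5 for each row, row after row: the finger opening in m, from 0 to 0.0854, then the shift along the tool's x, y, z in m, then the turn about the tool's x in degrees. A call has exactly 5 rows; each row is the pose to reach, as a shift and turn from the pose commanded when the call began, along the tool's axes at that moment; what a row does not reach only later rows make up. A row lasts 1/12 s, in which the tool goes at most 41.7 mm and 7.16 degrees, less where a joint would pass 70% of its speed; a pose out of reach is approached as far as the arm can. A call with a gripper value outside its range is refused whole. The fingers move at their own pace and stop on an object; FORCE is the grip in N (left out, the last holds). Time passes only in rows, so rows that repeat a pose let the fingers close, or fill a call up. It gives the time, the measured TCP pose, the force and the opening at its end, in the units of the state.
- readout.get_state(): the state, without advancing time (a new reading comes with each control period).
- viewer.grab_frame(name): name is "scene" or "top"; returns the picture (420x560x3 uint8, blue, green, red); there is no depth.
- viewer.camera_model(name): a dict with "vertical_fov" (degrees; the focal length in pixels is half the picture's height over the tangent of half this angle, whatever the lens; pixels are square), "cx", "cy" (the principal point, pixels), "dist" ([k1, k2, p1, p2, k3] as OpenCV has them; the pictures are not rectified), "R" (3x3) and "t" (3): a world point X has camera coordinates R X + t. Camera axes: x right, y down, z forward; pixel columns grow to the right and rows downward; lengths in m; the calibration is good to about 2 mm. A picture is of the moment at which its call begins. camera_model takes no time and is no camera call.
- bot.finish_job(): hands the job in, once; it reports no verdict.
The state is a dict: "time_s": time; "joint_pos": joint angles; "qvel": joint speeds; "joint_torque": joint torques, N m; "tcp_pos": TCP position; "ee_rot": TCP orientation; "force": force on the tool from outside, world axes, zero at the start; "torque": the same for the moment, N m; "finger_gap": finger opening in m.
Only numpy, scipy, OpenCV 4.12 (cv2) and the standard library are available. Lean on these libraries where they do the work, as an engineer would, in place of code of your own. Each camera call takes 0.05 s, during which the arm holds its last target. There are 200 camera calls.

TASK

The hot-air nozzle in the yellow-ringed well of the cooling stand has cooled: put it away in the nozzle rack, outlet down, in the one hole that matches its outlet diameter, and press it fully home so that its flange sits flat on the bar, then let go. The bar has slid a little along its channel, so feel for the hole with a light touch and never force the nozzle. The other two nozzles are still hot: leave them, and everything else on the bench, where they are.

Things in the scene. Friction and masses are not known exactly. Their poses are not given: they have to be found in the camera images.
- rack: nozzle rack, fixed: aluminium channel 240 mm long (y), 52 wide, 48 tall, holding a loose blue bar 200 x 41 x 14 mm thick, open below. Origin on the table under the channel's centre, z up. Five through holes along y at x = 0, 40 mm apart, for outlets of 7, 10, 13, 16, 19 mm from the -y to the +y end, each 1.2 mm wider than its outlet. Seated, a nozzle's origin is 22 mm above the table.
- row_mid (a point): centre of the channel at the height of the bar's flat top, 52 mm above the table (rails 4 mm lower). Here is the 13 mm hole when the bar lies in mid-channel, with the 10 mm hole 40 mm to -y and the 16 mm hole 40 mm to +y. But the bar has 14 mm of end play each way and has slid off centre; no listed pose tells how far. Friction holds it: about 20 N along y shifts it.
- row_wide_end (a point): point on the row, 80 mm to +y of row_mid: the 19 mm hole when the bar is in mid-channel. In the +x wall of every hole, 8 mm below the bar's top, is a spring ball (6 to 9 N sideways): an outlet goes about 5 mm into its own hole freely, then needs a push of about 3 to 6 N past the ball until its flange meets the bar. In wider holes it hangs loose. Over 40 N on the rack in all bends the outlet.
- stand: cooling stand, fixed: bent steel shelf 62 mm wide (x), 214 mm long (y, with feet), top 44 mm above the table, 6 mm thick, open below, with three wells (plain 20 mm holes) along y at -65, 0 and +65 mm from its centre; the one at +65 mm has a yellow ring painted round it. A nozzle hangs in each by its flange and lifts straight out. Origin on the table under the centre, z up.
- ringed_well (a point): centre of the yellow-ringed well, at the stand's top surface, 44 mm above the table
- nozzle_10: steel hot-air nozzle hanging outlet down in a stand well (which one varies). From below: outlet tube 10 mm diameter, 30 mm long, 0.7 mm foot chamfer; flange 28 mm diameter, 3 mm thick; sleeve 24 mm diameter, 33 mm tall, green band at its base, dark mouth on top; 66 mm in all, about 60 g. Origin: centre of the outlet's foot (14 mm above the table now); z up its axis. Grip the sleeve.
- nozzle_13: steel hot-air nozzle hanging outlet down in a stand well (which one varies). From below: outlet tube 13 mm diameter, 30 mm long, 0.7 mm foot chamfer; flange 28 mm diameter, 3 mm thick; sleeve 24 mm diameter, 33 mm tall, blue band at its base, dark mouth on top; 66 mm in all, about 60 g. Origin: centre of the outlet's foot (14 mm above the table now); z up its axis. Grip the sleeve.
- nozzle_16: steel hot-air nozzle hanging outlet down in a stand well (which one varies). From below: outlet tube 16 mm diameter, 30 mm long, 0.7 mm foot chamfer; flange 28 mm diameter, 3 mm thick; sleeve 24 mm diameter, 33 mm tall, red band at its base, dark mouth on top; 66 mm in all, about 60 g. Origin: centre of the outlet's foot (14 mm above the table now); z up its axis. Grip the sleeve.
- dish: bystander: shallow white plastic dish, 90 mm across, 22 mm tall; origin under its centre
- flux: bystander: small amber flux bottle with a red cap, 34 mm in diameter, 70 mm tall, standing; origin under its centre
- driver: bystander: screwdriver with a yellow handle, 170 mm long, lying on the bench along its x axis

How it is judged:
At the end, for the whole second after the job is handed in: The nozzle from the yellow-ringed well is in the hole of its own diameter, upright within 0.06 rad, flange within 2 mm of the bar and axis within 4 mm of the row line, released, at rest; the other two are within 12 mm of where they were, in their wells (((z of nozzle_10 in the frame of rack between 0.019 and 0.024 m and x of nozzle_10 in the frame of rack between -0.004 and 0.004 m and y of nozzle_10 in the frame of rack between -0.057 and -0.023 m and angle between nozzle_10's own z axis and vertical below 0.06 rad and contact force between the fingers and nozzle_10 below 0.1 N and linear speed of nozzle_10 below 0.01 m/s and distance of each of nozzle_13, nozzle_16 from where it was at the start of the episode below 0.012 m and horizontal distance between each of nozzle_13, nozzle_16 and ringed_well above 0.03 m) or (z of nozzle_13 in the frame of rack between 0.019 and 0.024 m and x of nozzle_13 in the frame of rack between -0.004 and 0.004 m and y of nozzle_13 in the frame of rack between -0.017 and 0.017 m and angle between nozzle_13's own z axis and vertical below 0.06 rad and contact force between the fingers and nozzle_13 below 0.1 N and linear speed of nozzle_13 below 0.01 m/s and distance of each of nozzle_10, nozzle_16 from where it was at the start of the episode below 0.012 m and horizontal distance between each of nozzle_10, nozzle_16 and ringed_well above 0.03 m) or (z of nozzle_16 in the frame of rack between 0.019 and 0.024 m and x of nozzle_16 in the frame of rack between -0.004 and 0.004 m and y of nozzle_16 in the frame of rack between 0.023 and 0.057 m and angle between nozzle_16's own z axis and vertical below 0.06 rad and contact force between the fingers and nozzle_16 below 0.1 N and linear speed of nozzle_16 below 0.01 m/s and distance of each of nozzle_10, nozzle_13 from where it was at the start of the episode below 0.012 m and horizontal distance between each of nozzle_10, nozzle_13 and ringed_well above 0.03 m))); the robot touches nothing.
It fails at once if a nozzle is forced: pressed against the rack with more than 40 N, walls and spring ball included (contact force between any of nozzle_10, nozzle_13, nozzle_16 and rack above 40 N).
It fails at once if two nozzles are moved (a hot one is disturbed) (distance of each of nozzle_10, nozzle_13 from where it was at the start of the episode above 0.02 m or distance of each of nozzle_10, nozzle_16 from where it was at the start of the episode above 0.02 m or distance of each of nozzle_13, nozzle_16 from where it was at the start of the episode above 0.02 m).
It fails at once if a bystander (dish, flux bottle or screwdriver) is moved more than 20 mm (distance of any of dish, flux, driver from where it was at the start of the episode above 0.02 m).
It also fails if it takes over 48 s, if anything falls off the work surface, if the arm or the gripper's body presses on something with over 40 N, if the wrist force passes 120 N, or if a joint passes its speed limit or range.

## Working session

There is one attempt and no reset: what is moved stays moved. The work goes in short steps, Python scripts to look and compute and a shell command to move; the robot and the scene stay as the last step left them, time stands still between calls to the robot, and variables do not carry over. Pictures are saved under pics/ and viewed, about 8 in all and at most 12, crops included, and the job is handed in when it is done.

```bash
ls; mkdir -p pics; cat > h.py <<'E'
import numpy as np, cv2
from plant import readout, viewer, bot
def ray(name,u,v):
    m=viewer.camera_model(name); f=210/np.tan(np.radians(m["vertical_fov"])/2)
    K=np.array([[f,0,m["cx"]],[0,f,m["cy"]],[0,0,1.]])
    p=cv2.undistortPoints(np.array([[[u,v]]],float),K,np.array(m["dist"],float))[0,0]
    R=np.array(m["R"]);t=np.array(m["t"])
    return -R.T@t, R.T@np.array([p[0],p[1],1])
def at(name,u,v,z):
    c,d=ray(name,u,v); return c+d*(z-c[2])/d[2]
def proj(name,X):
    m=viewer.camera_model(name); f=210/np.tan(np.radians(m["vertical_fov"])/2)
    K=np.array([[f,0,m["cx"]],[0,f,m["cy"]],[0,0,1.]])
    return cv2.projectPoints(np.array(X,float).reshape(-1,1,3),cv2.Rodrigues(np.array(m["R"]))[0],np.array(m["t"],float),K,np.array(m["dist"],float))[0][:,0]
E
python3 - <<'E'
from h import *
s=readout.get_state();print(s, bot.pinch_z)
for n in("top","scene"):
    cv2.imwrite(f"pics/{n}0.png",cv2.resize(viewer.grab_frame(n),(800,600)))
    print(ray(n,280,210))
E
```

```text
pics
{'time_s': 0.0, 'joint_pos': array([ 1.04390711,  0.47781134,  0.02231749,  1.55643431, -0.01148885,
        1.10930354, -0.0830907 ]), 'qvel': array([ 0.00092564, -0.00133594, -0.00052705, -0.00032035,  0.00087546,
        0.00021021, -0.00027707]), 'joint_torque': array([-6.31548355e-04, -5.96464777e+01,  1.60806678e+00, -2.81203222e+01,
        1.25109981e-02,  9.23611165e-03, -1.15028107e-05]), 'tcp_pos': array([ 0.2742327 , -0.61610151,  0.21012503]), 'ee_rot': array([-0.14638331, -0.69147595, -0.14762459,  0.69183807]), 'force': array([-0.27779395, -0.05497624, -0.01960094]), 'torque': array([-0.00586628, -0.01122986, -0.000417  ]), 'finger_gap': 0.08542762723868741} 0.0187
(array([0.54861484, 0.02646875, 0.90902019]), array([ 0.09998292, -0.00124291, -0.99501554]))
(array([1.06390436, 0.21786435, 0.69600556]), array([-0.55183778, -0.25942951, -0.79262294]))
```

View pics/top0.png

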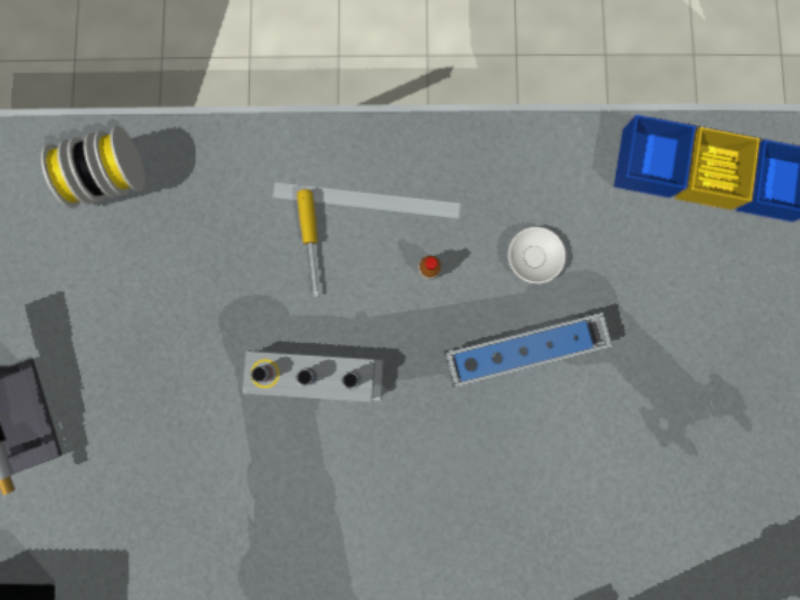

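View pics/scene0.png

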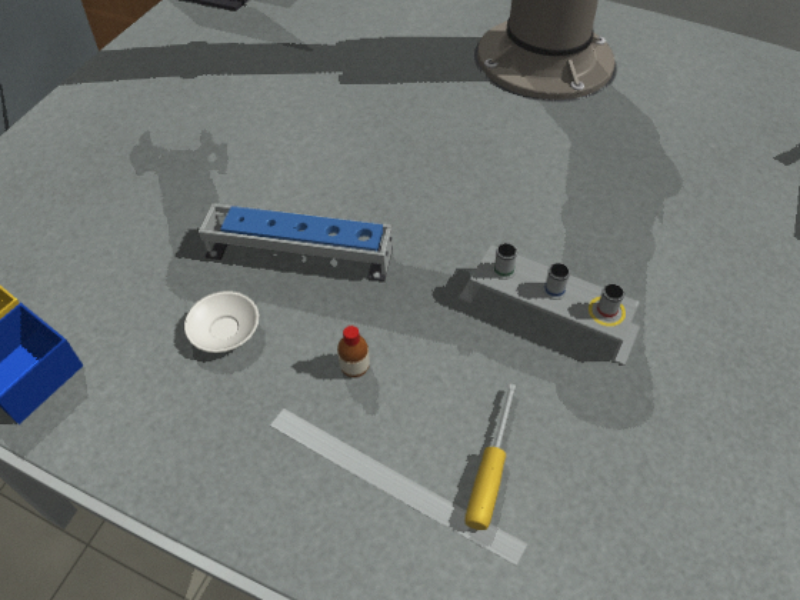

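Top view: ringed well at about (263,373) and rack from (448,370) to (608,330). Scene view: the band in the ringed well looks red. The bar has slid toward the wide end. I'll enlarge these.

```bash
python3 - <<'E'
from h import *
t=viewer.grab_frame("top"); s=viewer.grab_frame("scene")
up=lambda a,k:cv2.resize(a,None,fx=k,fy=k,interpolation=cv2.INTER_CUBIC)
# rack top: cols 308..433 rows 215..275 ; x6
a=up(t[214:274,306:436],6)  #780x360
b=up(t[240:285,165:275],4) # 440x180
c=up(s[160:260,320:455],2.2)
im=np.zeros((600,800,3),np.uint8); im[:360,:780]=a; im[370:550,:440]=b; im[365:365+c.shape[0],460:460+c.shape[1]]=c
cv2.imwrite("pics/c1.png",im)
E
```

```text
(no output)
```

View pics/c1.png

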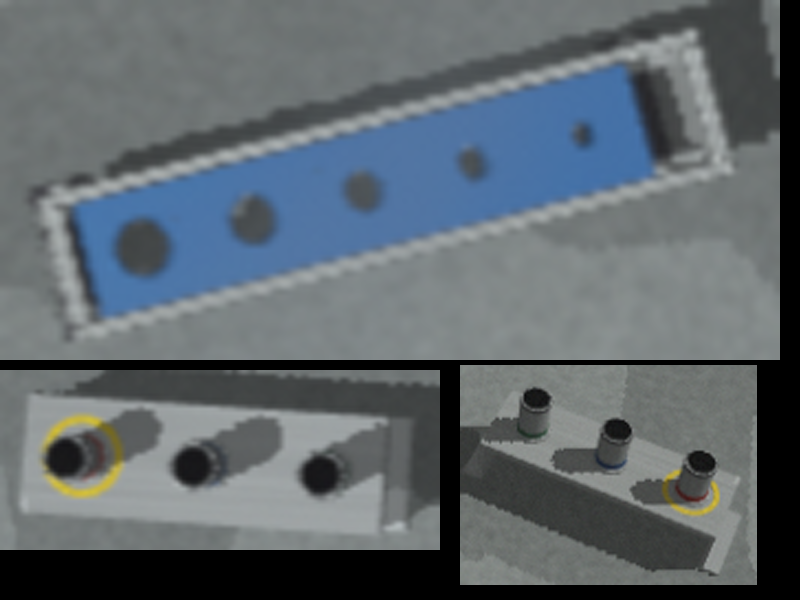

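Ringed nozzle has a red band, so it is nozzle_16; the target is the second hole from the wide end, crop (252,219). The hole row runs from (143,247) to (582,134), mouths are at crop (67,457), (192,465) and (321,474), and the ring centre is at (82,456).

```bash
python3 - <<'E'
from h import *
from scipy.spatial.transform import Rotation as Ro
g=lambda x,y:at("top",306+(x+.5)/6-.5,214+(y+.5)/6-.5,.052)
H=np.array([g(*p) for p in[(143,247),(252,219),(363,191),(472,163),(582,134)]]);print(H.round(4))
d=(H[0]-H[4])/np.linalg.norm(H[0]-H[4]);print("row dir +y",d,"deg",np.degrees(np.arctan2(-d[0],d[1])), "pitch",np.linalg.norm(H[0]-H[4])/4)
print("fit 16:",H.mean(0)+d*.04)
s=lambda x,y,z:at("top",165+(x+.5)/4-.5,240+(y-370+.5)/4-.5,z)
print("ring",s(82,456,.044)); M=[s(x,y,.08) for x,y in[(67,457),(192,465),(321,474)]];print("mouths",np.array(M))
sc=lambda x,y,z:at("scene",(x+.5)*.7-.5,(y+.5)*.7-.5,z)
print("scene hole16",sc(333,231,.052),"ring",sc(607,310,.044),"mouth",at("scene",320+(701-460+.5)/2.2-.5,160+(463-365+.5)/2.2-.5,.08))
# far rail corners crop for channel
for p in[(40,203),(75,335),(692,35),(730,165)]:
    print("corner",at("top",306+(p[0]+.5)/6-.5,214+(p[1]+.5)/6-.5,.048))
st=readout.get_state();q=st["ee_rot"];R=Ro.from_quat([*q[1:],q[0]]).as_matrix();print(R.round(3))
E
```

```text
[[ 0.5398 -0.0777  0.052 ]
 [ 0.5494 -0.116   0.052 ]
 [ 0.5589 -0.1552  0.052 ]
 [ 0.5685 -0.1937  0.052 ]
 [ 0.5784 -0.2327  0.052 ]]
row dir +y [-0.24164233  0.97036539  0.        ] deg 13.983492085068093 pitch 0.03992429109124667
fit 16: [ 0.54935606 -0.11624402  0.052     ]
ring [0.52767839 0.22711211 0.044     ]
mouths [[0.52807045 0.22640185 0.08      ]
 [0.52381992 0.16270633 0.08      ]
 [0.51904371 0.09720383 0.08      ]]
scene hole16 [ 0.55061763 -0.11359783  0.052     ] ring [0.52653835 0.22846143 0.044     ] mouth [0.52873915 0.22835743 0.08      ]
corner [ 0.55538692 -0.04225086  0.048     ]
corner [ 0.50930352 -0.05389797  0.048     ]
corner [ 0.61339041 -0.27423346  0.048     ]
corner [ 0.56735064 -0.28584827  0.048     ]
[[-0.001  0.407 -0.914]
 [ 0.001 -0.914 -0.407]
 [-1.    -0.001  0.   ]]
```

```bash
cat >> h.py <<'E'
from scipy.spatial.transform import Rotation as Ro
def goto(x,y,z,jaw):
    st=readout.get_state();q=st["ee_rot"];R=Ro.from_quat([*q[1:],q[0]]).as_matrix()
    d=R.T@(np.array([x,y,z])-st["tcp_pos"]); a=np.degrees(np.arctan2(R[1,1],R[0,1]))
    turn=-((jaw-a+90)%180-90)
    print("t",round(st["time_s"],2),"shift mm",(d*1000).round(1),"turn",round(turn,1),"tilt",R[:,0].round(4),"n rows",np.linalg.norm(d)/.0417)
def rep(o=(0.5494,-0.1158)):
    st=readout.get_state();p=st["tcp_pos"];d=np.array([-.2416,.9704]);r=p[:2]-o
    print("t",round(st["time_s"],2),"tcp",p.round(4),"rack dx,dy mm",(r@[d[1],-d[0]]*1e3).round(2),(r@d*1e3).round(2),"F",st["force"].round(2),"T",st["torque"].round(3),"gap",round(st["finger_gap"],4))
E
python3 -m creep '[0.0854,0,-0.025,-0.033,-7,0.0854,-0.01,-0.05,-0.066,-14,0.0854,-0.01,-0.075,-0.099,-21,0.0854,-0.01,-0.1,-0.132,-28,0.0854,-0.01,-0.125,-0.164,-35]'
python3 -c "
from h import *
goto(.50,-.2,.22,-4);goto(.5283,.2272,.2,-4)"
```

```text
time_s: 0.62
tcp_pos: [0.3743, -0.4339, 0.2213]
ee_rot: [0.35, 0.614, 0.35, -0.614]
force: [1.3, 0.9, -0.3]
finger_gap: 0.0853
t 0.62 shift mm [   1.2  -11.1 -265.3] turn -26.7 tilt [ 3.e-04 -4.e-04 -1.e+00] n rows 6.368349818910625
t 0.62 shift mm [  21.1 -204.6 -647.3] turn -26.7 tilt [ 3.e-04 -4.e-04 -1.e+00] n rows 16.286644082900143
```

```bash
python3 -m creep '[0.0854,0,-0.01,-0.04,-6,0.0854,0,-0.02,-0.08,-12,0.0854,0,-0.03,-0.12,-18,0.0854,0,-0.04,-0.16,-24,0.0854,0,-0.05,-0.2,-27]' >/dev/null
python3 -c "
from h import *
goto(.5283,.2272,.2,-4)"
```

```text
t 1.03 shift mm [  21.    64.4 -469.1] turn 0.3 tilt [ 1.e-04 -4.e-04 -1.e+00] n rows 11.365304700611258
```

```bash
python3 -m creep '[0.0854,0,0.005,-0.041,0,0.0854,0,0.01,-0.082,0,0.0854,0,0.015,-0.123,0,0.0854,0,0.02,-0.164,0,0.0854,0,0.025,-0.205,0]' >/dev/null
python3 -m creep '[0.0854,0,0.006,-0.041,0,0.0854,0,0.012,-0.082,0,0.0854,0,0.018,-0.123,0,0.0854,0.005,0.024,-0.164,0,0.0854,0.01,0.03,-0.205,0]' >/dev/null
python3 -c "
from h import *
goto(.5283,.2272,.12,-4)"
```

```text
t 1.87 shift mm [ 91.3   6.6 -59.5] turn -0.0 tilt [ 1.e-03 -1.e-04 -1.e+00] n rows 2.618322849215395
```

```bash
python3 -m creep '[0.0854,0,0.0066,-0.03,0,0.0854,0.02,0.0066,-0.0595,0,0.0854,0.05,0.0066,-0.0595,0,0.06,0.08,0.0066,-0.0595,0,0.06,0.091,0.0066,-0.0595,0]' >/dev/null
python3 -c "
from h import *
goto(.5283,.2272,.0513,-4);rep()
t=viewer.grab_frame('top'); s=viewer.grab_frame('scene')
im=np.hstack([cv2.resize(t[215:295,155:255],(400,320),interpolation=2),cv2.resize(s[110:260,360:510],(400,400),interpolation=2)[:320]])
cv2.imwrite('pics/c2.png',im)"
```

```text
t 2.28 shift mm [64.8  3.  -3.1] turn 0.1 tilt [-0.0055 -0.0025 -1.    ] n rows 1.5568152315235337
t 2.28 tcp [0.5255 0.2245 0.1161] rack dx,dy mm 59.02 336.0 F [-0.71 -1.91 -0.93] T [-0.049 -0.003 -0.001] gap 0.064
```

View pics/c2.png

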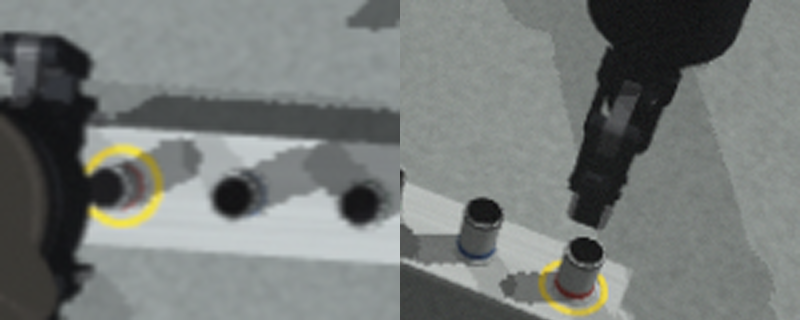

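The gripper is above the ringed nozzle (top crop (105,188)), jaws across the stand and both neighbours clear. Descending.

```bash
python3 -m creep '[0.06,0.015,0,0,0,0.06,0.03,0,0,0,0.06,0.045,0,0,0,0.06,0.05,0,0,0,0.06,0.05,0,0,0]' >/dev/null
python3 -c "
from h import *
goto(.5283,.2272,.0513,-4);rep()"
```

```text
t 2.8 shift mm [19.3 -0.1 -2.4] turn -0.1 tilt [ 0.e+00 -3.e-04 -1.e+00] n rows 0.4654072899488227
t 2.8 tcp [0.5282 0.2248 0.0706] rack dx,dy mm 61.74 335.64 F [-0.18  0.47  0.49] T [0.012 0.039 0.013] gap 0.0597
```

```bash
python3 -m creep '[0.06,0.01,0,-0.0024,0,0.06,0.0193,0,-0.0024,0,0.06,0.0193,0,-0.0024,0,0.06,0.0193,0,-0.0024,0,0.04,0.0193,0,-0.0024,0]' 40
python3 -m creep '[0.015,0,0,0,0,0.015,0,0,0,0,0.015,0,0,0,0,0.015,0,0,0,0,0.015,0,0,0,0]' 40
python3 -c "
from h import *
goto(.5283,.2272,.0513,-4);rep()"
```

```text
time_s: 3.22
tcp_pos: [0.5282, 0.2278, 0.051]
ee_rot: [0.482, 0.517, 0.482, -0.517]
force: [-0.1, 0.1, -0.8]
finger_gap: 0.0492
time_s: 3.63
tcp_pos: [0.5282, 0.2279, 0.0513]
ee_rot: [0.482, 0.517, 0.482, -0.517]
force: [-0.7, -0.6, 5.2]
finger_gap: 0.0217
t 3.63 shift mm [-0.   0.1  0.7] turn -0.0 tilt [ 6.e-04  3.e-04 -1.e+00] n rows 0.017955511263617812
t 3.63 tcp [0.5282 0.2279 0.0513] rack dx,dy mm 62.52 338.68 F [-0.69 -0.61  5.23] T [-0.053  0.323 -0.001] gap 0.0217
```

```bash
python3 -m creep '[0.015,0,0,0,0,0.015,0,0,0,0,0.015,0,0,0,0,0.015,-0.004,0,0,0,0.015,-0.01,0,0,0]' 40
python3 -c "
from h import *
rep()"
python3 -m creep '[0.015,-0.02,0,0,0,0.015,-0.04,0,0,0,0.015,-0.06,0,0,0,0.015,-0.06,0,0,0,0.015,-0.06,0,0,0]'
python3 -c "
from h import *
rep();goto(.5494,-.1158,.10,14)
t=viewer.grab_frame('top'); s=viewer.grab_frame('scene')
im=np.hstack([cv2.resize(t[215:295,155:255],(400,320),interpolation=2),cv2.resize(s[110:260,360:510],(400,400),interpolation=2)[:320]])
cv2.imwrite('pics/c3.png',im)"
```

```text
time_s: 4.05
tcp_pos: [0.5275, 0.2272, 0.0604]
ee_rot: [-0.482, -0.517, -0.482, 0.518]
force: [-0.1, 0.1, -1.1]
finger_gap: 0.0218
t 4.05 tcp [0.5275 0.2272 0.0604] rack dx,dy mm 61.66 338.12 F [-0.06  0.13 -1.13] T [-0.039  0.003 -0.003] gap 0.0218
time_s: 4.47
tcp_pos: [0.5288, 0.2279, 0.122]
ee_rot: [0.483, 0.518, 0.482, -0.516]
force: [0.1, -0.4, -1.4]
finger_gap: 0.0216
t 4.47 tcp [0.5288 0.2279 0.122 ] rack dx,dy mm 63.08 338.46 F [ 0.07 -0.38 -1.37] T [0.011 0.053 0.015] gap 0.0216
t 4.47 shift mm [ 21.8  44.6 341.4] turn -18.0 tilt [ 2.4e-03  7.0e-04 -1.0e+00] n rows 8.272887954821138
```

View pics/c3.png

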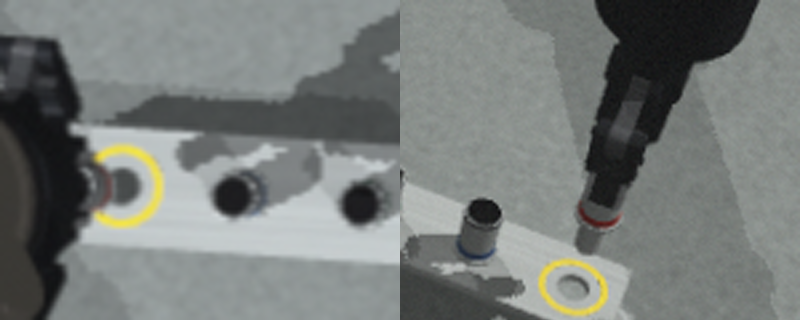

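Top and scene views show the nozzle held upright with its red band, the ringed well empty at scene crop (575,287), and the others undisturbed. Raising to clear the neighbours, then going to the rack.

```bash
python3 -m creep '[0.015,-0.035,0,0,0,0.015,-0.045,0,0.03,0,0.015,-0.045,0.004,0.065,-4,0.015,-0.045,0.009,0.1,-8,0.015,-0.045,0.014,0.135,-12]' >/dev/null
python3 -c "
from h import *
goto(.5494,-.1158,.15,14)"
```

```text
t 4.98 shift mm [ 14.9 -12.1 206.7] turn -5.7 tilt [-1.6e-03 -5.0e-04 -1.0e+00] n rows 4.977600474413409
```

```bash
python3 -m creep '[0.015,0,-0.003,0.041,-2,0.015,0,-0.006,0.082,-4,0.015,0,-0.009,0.123,-5.7,0.015,0.005,-0.012,0.164,-5.7,0.015,0.01,-0.012,0.2,-5.7]' >/dev/null
python3 -m creep '[0.015,0,0,0.006,0,0.015,0.01,0,0.006,0,0.015,0.02,0,0.006,0,0.015,0.03,0,0.006,0,0.015,0.03,0,0.006,0]' >/dev/null
python3 -c "
from h import *
rep();goto(.5494,-.1158,.10,14)"
```

```text
t 5.82 tcp [ 0.5479 -0.111   0.1229] rack dx,dy mm -0.27 5.01 F [-0.44  1.52 -1.65] T [ 0.048 -0.001 -0.034] gap 0.0217
t 5.82 shift mm [22.8  0.4  5.1] turn -0.1 tilt [-0.0046  0.0017 -1.    ] n rows 0.5611390417910073
```

```bash
python3 -m creep '[0.015,0.01,0.0004,0.003,0,0.015,0.02,0.0004,0.005,0,0.015,0.0225,0.0004,0.005,0,0.015,0.0225,0.0004,0.005,0,0.015,0.0225,0.0004,0.005,0]' >/dev/null
python3 -c "
from h import *
rep();goto(.5494,-.1158,.10,14)
t=viewer.grab_frame('top'); s=viewer.grab_frame('scene')
im=np.hstack([cv2.resize(t[214:274,306:406],(400,240),interpolation=2),cv2.resize(s[115:205,190:290],(400,360),interpolation=2)[:240]])
im=np.hstack([cv2.resize(s[115:195,190:290],(800,640),interpolation=2)])[:600]
cv2.imwrite('pics/c4.png',im)"
```

```text
t 6.23 tcp [ 0.5515 -0.1181  0.1032] rack dx,dy mm 1.5 -2.7 F [ 0.24  0.67 -0.19] T [-0.004 -0.023 -0.048] gap 0.0217
t 6.23 shift mm [ 3.2 -1.5 -2.7] turn -0.3 tilt [-3.e-04  2.e-04 -1.e+00] n rows 0.10657400955621073
```

View pics/c4.png

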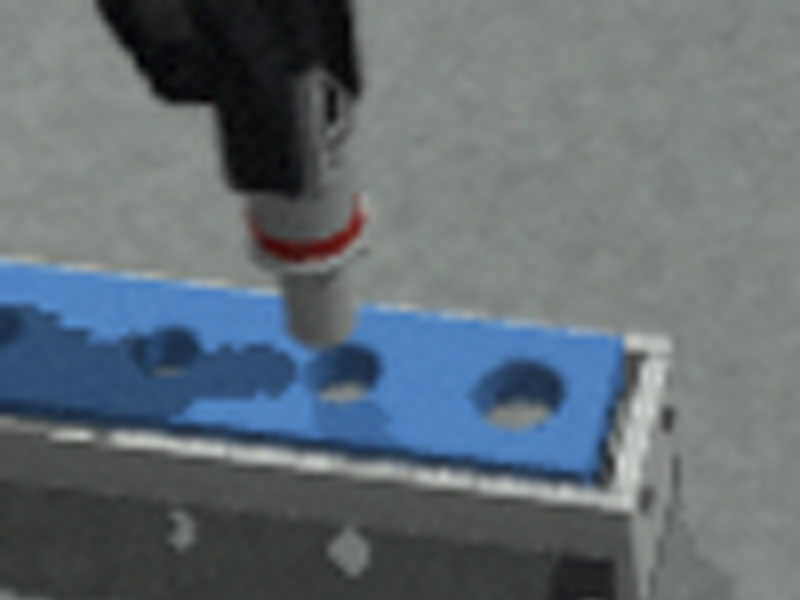

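Scene crop: foot ellipse centre about (321,334), the target hole's rim centre about (346,373), just +y of the foot.

```bash
python3 -c "
from h import *
st=readout.get_state()
f=lambda x,y,z:at('scene',190+(x+.5)/8-.5,115+(y+.5)/8-.5,z)
F=f(321,334,st['tcp_pos'][2]-.037);H=f(346,373,.052);print(F,H,'13:',f(172,350,.052),'19',f(520,394,.052))
d=np.array([-.2416,.9704]);e=np.array([.9704,.2416]);v=(H-F)[:2]*1e3
print('foot->hole rack x,y mm',v@e,v@d); v=(F[:2]-st['tcp_pos'][:2])*1e3;print('tcp->foot',v@e,v@d);rep()"
```

```text
[ 0.55356671 -0.11707319  0.0667459 ] [ 0.54993695 -0.1142307   0.052     ] 13: [ 0.55922302 -0.15323705  0.052     ] 19 [ 0.5401956  -0.07608959  0.052     ]
foot->hole rack x,y mm -2.835574793108119 3.6353052821379146
tcp->foot 1.887744879524275 0.6625790758099266
t 6.33 tcp [ 0.5519 -0.1182  0.1037] rack dx,dy mm 1.85 -2.9 F [ 0.79  0.67 -0.63] T [-0.057  0.044  0.051] gap 0.0217
```

```bash
python3 -m creep '[0.015,0.002,-0.002,-0.0032,0,0.015,0.004,-0.002,-0.0032,0,0.015,0.007,-0.002,-0.0032,0,0.015,0.01,-0.002,-0.0032,0,0.015,0.01,-0.002,-0.0032,0]' >/dev/null
python3 -c "
from h import *
rep()"
python3 -m creep '[0.015,0,0,0,0,0.015,0,0,0,0,0.015,0.001,0,0,0,0.015,0.001,0,0,0,0.015,0.001,0,0,0]' >/dev/null
python3 -c "
from h import *
rep()"
```

```text
t 6.75 tcp [ 0.5484 -0.1157  0.0926] rack dx,dy mm -0.98 0.38 F [-0.21  1.15 -1.51] T [-0.064 -0.024 -0.024] gap 0.0218
t 7.17 tcp [ 0.5489 -0.1157  0.0924] rack dx,dy mm -0.49 0.27 F [ 0.25 -0.5  -1.23] T [-0.055 -0.05   0.004] gap 0.0216
```

```bash
python3 -m creep '[0.015,0.001,0,0,0,0.015,0.002,0,0,0,0.015,0.003,0,0,0,0.015,0.004,0,0,0,0.015,0.004,0,0,0]' >/dev/null
python3 -c "
from h import *
rep()"
python3 -m creep '[0.015,0.0005,0,0,0,0.015,0.001,0,0,0,0.015,0.0015,0,0,0,0.015,0.0015,0,0,0,0.015,0.0015,0,0,0]' >/dev/null
python3 -c "
from h import *
rep()"
```

```text
t 7.58 tcp [ 0.5491 -0.1157  0.0885] rack dx,dy mm -0.3 0.19 F [-0.56 -0.59  1.48] T [-0.082  0.127 -0.02 ] gap 0.0216
t 8.0 tcp [ 0.5496 -0.1158  0.0878] rack dx,dy mm 0.24 -0.02 F [-1.02 -1.05  7.32] T [-0.073  0.277  0.054] gap 0.0216
```

```bash
python3 -c "
from h import *
s=viewer.grab_frame('scene')
cv2.imwrite('pics/c5.png',cv2.resize(s[135:185,200:267],(800,597),interpolation=2))
rep()"
```

```text
t 8.05 tcp [ 0.5497 -0.1158  0.0878] rack dx,dy mm 0.24 -0.06 F [-0.99  0.33  5.8 ] T [-0.081  0.294  0.009] gap 0.0217
```

View pics/c5.png

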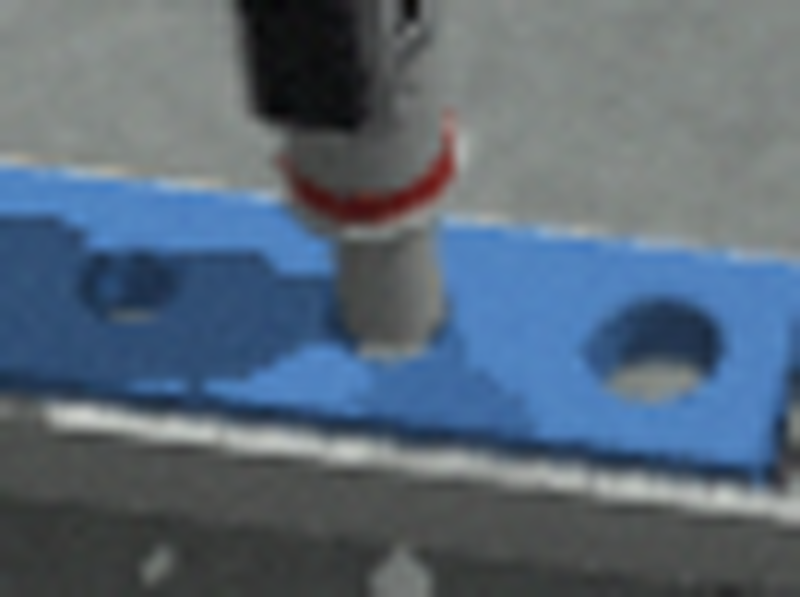

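The light sliver at (395,352) under the foot is the hole's near side showing. Together with the +y moment, this means the hole lies a little toward +x. Feeling that way.

```bash
python3 -m creep '[0.015,0,0.0003,0,0,0.015,0,0.0006,0,0,0.015,0,0.0009,0,0,0.015,0,0.001,0,0,0.015,0,0.001,0,0]' >/dev/null
python3 -c "
from h import *
rep()"
python3 -m creep '[0.015,0,0.0003,0,0,0.015,0,0.0006,0,0,0.015,0,0.0009,0,0,0.015,0,0.001,0,0,0.015,0,0.001,0,0]' >/dev/null
python3 -c "
from h import *
rep()"
```

```text
t 8.47 tcp [ 0.5497 -0.1153  0.0866] rack dx,dy mm 0.45 0.38 F [0.72 0.74 0.55] T [-0.013 -0.144 -0.089] gap 0.0214
t 8.88 tcp [ 0.5506 -0.1151  0.0867] rack dx,dy mm 1.34 0.34 F [-0.07 -0.07 -0.86] T [-0.008  0.048  0.029] gap 0.0219
```

The force dropped and the foot sank: it is in the hole. Going down gently.

```bash
python3 -m creep '[0.015,0.0007,0,0,0,0.015,0.0014,0,0,0,0.015,0.002,0,0,0,0.015,0.002,0,0,0,0.015,0.002,0,0,0]' >/dev/null
python3 -c "
from h import *
rep()"
```

```text
t 9.3 tcp [ 0.5507 -0.1151  0.0848] rack dx,dy mm 1.45 0.32 F [-0.38 -0.14 -0.98] T [ 0.035 -0.02  -0.031] gap 0.0216
```

```bash
python3 -m creep '[0.015,0.0007,0,0,0,0.015,0.0014,0,0,0,0.015,0.002,0,0,0,0.015,0.002,0,0,0,0.015,0.002,0,0,0]' >/dev/null
python3 -c "
from h import *
rep()"
python3 -m creep '[0.015,0.0005,0,0,0,0.015,0.001,0,0,0,0.015,0.0015,0,0,0,0.015,0.002,0,0,0,0.015,0.002,0,0,0]' >/dev/null
python3 -c "
from h import *
rep()"
```

```text
t 9.72 tcp [ 0.5506 -0.1152  0.0828] rack dx,dy mm 1.32 0.27 F [-0.28 -0.69 -0.7 ] T [-0.021  0.143  0.019] gap 0.0216
t 10.13 tcp [ 0.5503 -0.1153  0.0805] rack dx,dy mm 0.95 0.29 F [-2.08 -0.71 -0.31] T [-0.074  0.47  -0.003] gap 0.0216
```

```bash
python3 -m creep '[0.015,0.0005,0,0,0,0.015,0.001,0,0,0,0.015,0.0015,0,0,0,0.015,0.002,0,0,0,0.015,0.002,0,0,0]' >/dev/null
python3 -c "
from h import *
rep()"
python3 -m creep '[0.015,0.0005,0,0,0,0.015,0.001,0,0,0,0.015,0.0015,0,0,0,0.015,0.002,0,0,0,0.015,0.002,0,0,0]' >/dev/null
python3 -c "
from h import *
rep()"
```

```text
t 10.55 tcp [ 0.5504 -0.1152  0.0786] rack dx,dy mm 1.12 0.29 F [-3.28 -0.71 -0.51] T [-0.242  0.696  0.006] gap 0.0212
t 10.97 tcp [ 0.5505 -0.1152  0.0765] rack dx,dy mm 1.19 0.32 F [-3.87 -0.85 -0.28] T [-0.203  0.866  0.029] gap 0.0215
```

```bash
python3 -m creep '[0.015,0.0007,-0.0003,0,0,0.015,0.0014,-0.0005,0,0,0.015,0.002,-0.0005,0,0,0.015,0.003,-0.0005,0,0,0.015,0.003,-0.0005,0,0]' >/dev/null
python3 -c "
from h import *
rep()"
python3 -m creep '[0.015,0.001,0,0,0,0.015,0.002,0,0,0,0.015,0.003,0,0,0,0.015,0.004,0,0,0,0.015,0.004,0,0,0]' >/dev/null
python3 -c "
from h import *
rep()"
```

```text
t 11.38 tcp [ 0.5503 -0.1152  0.0736] rack dx,dy mm 1.01 0.35 F [-1.79 -0.55 -1.7 ] T [-0.206  0.541  0.028] gap 0.0213
t 11.8 tcp [ 0.5501 -0.1153  0.0695] rack dx,dy mm 0.84 0.34 F [-2.44 -0.89 -1.25] T [-0.238  0.626 -0.058] gap 0.0214
```

```bash
python3 -m creep '[0.015,0.001,0,0,0,0.015,0.002,0,0,0,0.015,0.003,0,0,0,0.015,0.004,0,0,0,0.015,0.005,0,0,0]' >/dev/null
python3 -c "
from h import *
rep()"
python3 -m creep '[0.015,0.001,0,0,0,0.015,0.002,0,0,0,0.015,0.003,0,0,0,0.015,0.003,0,0,0,0.015,0.003,0,0,0]' >/dev/null
python3 -c "
from h import *
rep()
s=viewer.grab_frame('scene')
cv2.imwrite('pics/c6.png',cv2.resize(s[130:205,180:280],(800,600),interpolation=2))"
```

```text
t 12.22 tcp [ 0.5501 -0.1153  0.0647] rack dx,dy mm 0.79 0.28 F [-3.33 -1.21  1.64] T [-0.277  1.105  0.   ] gap 0.0215
t 12.63 tcp [ 0.5499 -0.1152  0.0614] rack dx,dy mm 0.66 0.42 F [-2.68 -0.65 -2.67] T [-0.273  0.904 -0.007] gap 0.0216
```

View pics/c6.png

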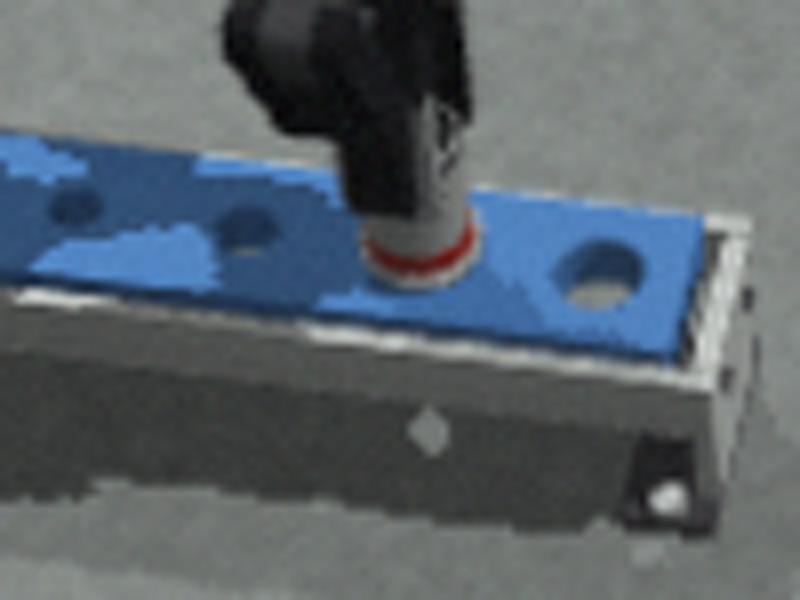

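Nozzle is in the second hole from the wide end (19 mm hole free at (600,272)), with the flange just above the bar. Pressing the last ~2 mm gently.

```bash
python3 -m creep '[0.015,0.0005,0,0,0,0.015,0.001,0,0,0,0.015,0.0015,0,0,0,0.015,0.002,0,0,0,0.015,0.002,0,0,0]' >/dev/null
python3 -c "
from h import *
rep()"
python3 -m creep '[0.015,0.0003,0,0,0,0.015,0.0006,0,0,0,0.015,0.001,0,0,0,0.015,0.001,0,0,0,0.015,0.001,0,0,0]' >/dev/null
python3 -c "
from h import *
rep()"
```

```text
t 13.1 tcp [ 0.5501 -0.1153  0.0597] rack dx,dy mm 0.75 0.31 F [-4.42 -1.02 -0.77] T [-0.282  1.11  -0.015] gap 0.0217
t 13.52 tcp [ 0.5502 -0.1154  0.0594] rack dx,dy mm 0.87 0.2 F [-6.62 -1.74  6.  ] T [-0.311  1.758 -0.   ] gap 0.0218
```

```bash
python3 -m creep '[0.015,0.0003,0,0,0,0.015,0.0006,0,0,0,0.015,0.001,0,0,0,0.015,0.001,0,0,0,0.015,0.001,0,0,0]' >/dev/null
python3 -c "
from h import *
rep()"
```

```text
t 13.93 tcp [ 0.5502 -0.1155  0.0592] rack dx,dy mm 0.89 0.09 F [-9.6  -0.97 13.73] T [-0.274  2.322 -0.057] gap 0.0219
```

Flange is home (stiff stop at 13.7 N). Unloading, then opening.

```bash
python3 -m creep '[0.015,-0.001,-0.0005,0,0,0.03,-0.001,-0.0005,0,0,0.05,-0.001,-0.0005,0,0,0.05,-0.001,-0.0005,0,0,0.05,-0.001,-0.0005,0,0]' >/dev/null
python3 -c "
from h import *
rep()"
python3 -m creep '[0.05,0,0,0,0,0.05,-0.01,0,0,0,0.05,-0.025,0,0,0,0.05,-0.05,0,0,0,0.05,-0.08,0,0,0]' >/dev/null
python3 -m creep '[0.05,-0.02,0,0.04,0,0.05,-0.04,0,0.08,0,0.05,-0.06,0,0.12,0,0.05,-0.06,0,0.12,0,0.05,-0.06,0,0.12,0]' >/dev/null
python3 -c "
from h import *
rep()
t=viewer.grab_frame('top'); s=viewer.grab_frame('scene')
a=cv2.resize(s[130:210,130:290],(800,400),interpolation=2);b=cv2.resize(t[205:285,155:435],(700,200),interpolation=2)
im=np.zeros((600,800,3),np.uint8);im[:400]=a;im[400:,:700]=b
cv2.imwrite('pics/c7.png',im)"
```

```text
t 14.35 tcp [ 0.5509 -0.1151  0.0591] rack dx,dy mm 1.68 0.34 F [ 0.37 -0.07  0.08] T [-0.034  0.014 -0.023] gap 0.05
t 15.18 tcp [ 0.5793 -0.2367  0.2011] rack dx,dy mm -0.23 -124.54 F [-0.33  0.7  -0.39] T [ 0.061  0.034 -0.012] gap 0.0502
```

View pics/c7.png

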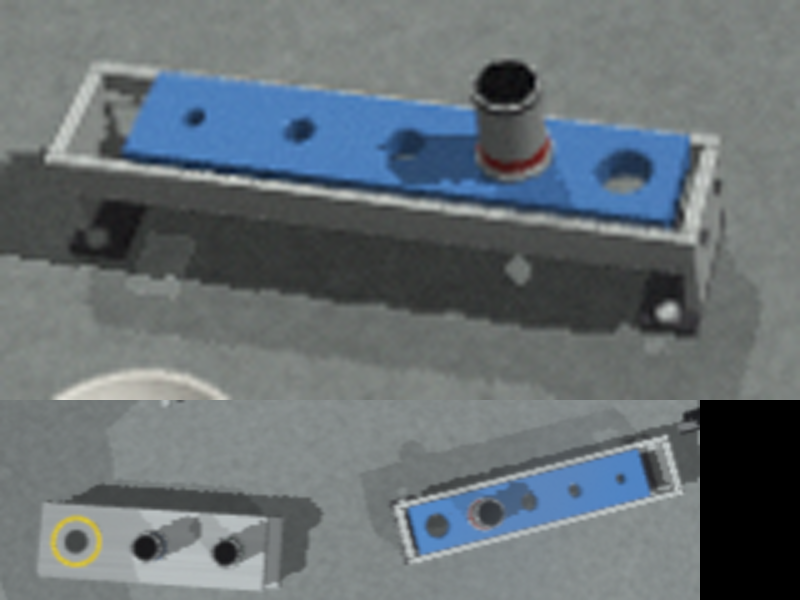

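The nozzle stands in the 16 mm hole (scene crop (513,160)), released, with the ringed well empty and both hot nozzles in place. A quick numeric check of lean and height from the mouth position, (507,84) in scene and (490,513) in top.

```bash
python3 -c "
from h import *
f=lambda x,y:(130+(x+.5)/5-.5,130+(y+.5)/5-.5)
g=lambda x,y:(155+(x+.5)/2.5-.5,205+(y-400+.5)/2.5-.5)
A=at('scene',*f(406,143),.052);B=at('scene',*f(626,171),.052);H=(A+B)/2;print('hole',H)
p=proj('scene',[[H[0],H[1],.088]])[0];print('upright mouth expected crop',(p-130+.5)*5-.5)
c1,d1=ray('scene',*f(507,84));c2,d2=ray('top',*g(490,513))
k=np.linalg.lstsq(np.c_[d1,-d2],c2-c1,rcond=None)[0];P=c1+k[0]*d1;Q=c2+k[1]*d2;print('mouth tri',P,Q)
A=at('top',*g(437,525),.052);B=at('top',*g(529,501),.052);print('top hole',(A+B)/2,'top mouth@.088',at('top',*g(490,513),.088))
"
```

```text
hole [ 0.54958481 -0.11476254  0.052     ]
upright mouth expected crop [506.2690824   84.84280781]
mouth tri [ 0.54901886 -0.11479046  0.08787465] [ 0.54968622 -0.1163073   0.08813934]
top hole [ 0.54977327 -0.11676558  0.052     ] top mouth@.088 [ 0.5496864  -0.11633153  0.088     ]
```

Mouth height is 88 mm (exactly seated) and the nozzle is upright within measurement error. Handing in.

```bash
python3 -c "
from plant import bot
print(bot.finish_job())"
```

```text
the job is handed in; nothing more can be done
None
```

The nozzle from the yellow-ringed well was the 16 mm one (red band). It is now in the rack's 16 mm hole, outlet down and pressed home, and the gripper has let go and moved clear. I handed the job in at about 15 s; no verdict was reported.

- **Finding the hole:** the first touch landed slightly off, at about 7 N. Moving about 1 mm toward +x under light contact found it.
- **Pressing home:** the flange met the bar at the expected height, and the highest force I read was about 17 N in all. Readings came only at the end of each move, so peaks in between were not seen.
- **Last checks:** the two cameras put the nozzle's mouth at 88 mm, which is the seated height. It stood over the hole centre within measurement error, so no lean could be seen. In the last picture the other two nozzles are still in their wells. I did not look at the flux bottle, dish and screwdriver again as a whole, but the arm's path stayed clear of them.
- **What disagreed:**
  - The two cameras differ by about 2 mm on the hole's position, which is within their calibration. The first camera estimate of the last x correction pointed the wrong way, and contact corrected it.
  - I never read the 3 to 6 N push past the spring ball, only a 2 to 4 N sideways force as the outlet passed it.

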